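Dry-lay a pipe joint from the parts box beside a ball valve

ROBOT

A 6-joint arm with a two-finger parallel gripper is mounted at the origin on the work surface. World frame = base frame: x ahead of the robot, y to its left, z up, the work surface at z = 0. Lengths are in m, angles in rad, forces in N, time in s.
With the tool pointing down it reaches from about 0.25 to 0.725 m from the base axis. Payload 4 kg.
Tool frame: the origin (TCP) lies midway between the tips of the shut fingers; the grasp point (between the pads) lies 19 mm behind it; z points along the fingers, y is the direction in which the jaws open and shut (so a half turn about z gives the same grasp; the last joint's range is limited). The gripper opens to 85 mm and grips with 20 to 120 N. Pads are 22 mm wide; open, the fingers measure 114 mm over their backs; the gripper's body (76 mm by 85 mm) begins 54 mm behind the grasp point. The pads swing forward as they close: fully open they stand 13 mm farther back than shut.
Start: joints at [1.272, 0.241, 0.005, 1.335, 0, 1.571], TCP at [0.147, 0.478, 0.231] pointing down, gripper open.
Joint ranges: [-2.72, 2.72], [-1.05, 1.87], [-1.09, 1.28], [-1.99, 2.15], [-1.42, 1.44], [-3.14, 3.14]. Speed limits (rad/s): [2.79, 2.79, 3.14, 3.14, 3.14, 3.14].

INTERFACE

Orientations are given as a unit quaternion [x, y, z, w].
In Python, from workcell import bot, vision gives the robot as it stands. The module is installed in compiled form; this text tells all that it offers.
- The arm moves only by the tool send_rows, never from a script. Its argument "targets" is a list that holds one entry, the list of rows, each a list of 5 numbers: the shift along the world's x, y, z in cm, then the turn about the world's z in rad, then the finger opening in cm, from 0 to 8.54. A call has 1 to 12 rows; each row is the pose to reach, as a shift and turn from the pose commanded when the call began; what a row does not reach only later rows make up. A row lasts 1/8 s, in which the tool goes at most 62.5 mm and 10.7 degrees, less where a joint would pass 70% of its speed; a pose out of reach is approached as far as the arm can. A call with a gripper value outside its range is refused whole. The fingers move at their own pace and stop on an object; the grip force is fixed at half the most. Time passes only in rows, so rows that repeat a pose let the fingers close. It gives the time, the measured TCP pose, the force and the opening at its end, in the units of the state.
- bot.get_obs(): the state, without advancing time (a new reading comes with each control period).
- vision.camera(name): name is "side" or "top"; returns the picture (400x640x3 uint8, red, green, blue); there is no depth.
- vision.get_calibration(name): a dict with "vertical_fov" (degrees; the focal length in pixels is half the picture's height over the tangent of half this angle, whatever the lens; pixels are square), "cx", "cy" (the principal point, pixels), "rvec" (rotation vector, rad) and "tvec" (3), from world to camera coordinates, as OpenCV has them. Camera axes: x right, y down, z forward; pixel columns grow to the right and rows downward; lengths in m; the calibration is good to about 2 mm. A picture is of the moment at which its call begins. get_calibration takes no time and is no camera call.
- bot.job_done(): hands the job in, once; it reports no verdict.
Trained networks look in the newest picture that a camera, given by its name, has taken for a name from the list of things; names that differ only in an ending like _2 or _b are one class to them, and where a whole thing is asked for, a point or a joint stands for the part that bears it (a point fixed in the world has none). Each returns a list of dicts, best first, with "score" (0 to 1); they miss things now and then, are a little off and sometimes report something else, mostly with a low value. They report only what shows in the picture. A call takes as long as a camera call. They do not tell look-alikes from the thing itself.
- vision.boxes_of(target, camera): "uv" ([column, row] in pixels, amid what is visible of it).
The state is a dict: "clock": time; "joint_pos": joint angles; "joint_vel": joint speeds; "tau": joint torques, N m; "eef_pos": TCP position; "tool_rot": TCP orientation; "ft_force": force on the tool from outside, world axes, zero at the start; "ft_torque": the same for the moment, N m; "grip_width": finger opening in m.
Only numpy, scipy, OpenCV 4.12 (cv2) and the standard library are available. Lean on these libraries where they do the work, as an engineer would, in place of code of your own. Each camera call takes 0.05 s, during which the arm holds its last target.

TASK

Swing the lid of the clear parts box up by its grey handle, past its balance point, so that it stays open by itself, and take the fittings out. Lay the joint out dry on the mat in the order it will be screwed together, in one straight line with the ball valve and to the right of it (on from the end away from its lever): the nipple next to the valve, then the tee with its branch pointing away from the robot, then the hose tail with its thread towards the tee; and behind the tee, in line with its branch, the plug with its thread towards the branch. All lie flat with a finger's breadth (about 15 mm) between neighbours; leave the lid open, and the valve, the tape spool and the paste jar where they are.

Things in the scene. Friction and masses are not known exactly. Their poses are not given: they have to be found in the camera images.
- parts_box: Fixed clear plastic box, 136 (x) x 330 (y) x 50 mm high, open inside (no dividers), walls and floor 3 mm. Origin: centre of its underside; x points away from the robot to the hinge side, y along its length, z up. The lid's hinge line runs along the box's y at x = +68 mm, z = 50.5 mm. It holds the nipple, the plug and the hose tail, side by side about 95 mm apart, in any order, seen through the clear lid.
- lid (a joint): Angle of the clear lid (3 mm thick, 136 x 330 mm, 0.18 kg) about the hinge: 0 shut, growing as it opens up and away from the robot, stop at 2.0 rad. It moves freely: below its balance point (about 1.5 rad) it falls shut, beyond it it falls back to the stop and stays; its edge then stands 175 mm above the table, its outer face with the handle turned away from the robot.
- lid_handle (a point): Middle of the grey round handle bar on the lid: 11 mm thick, 100 mm long along the box's y, its middle line 35 mm above the lid's upper face and, when shut, 112 mm in front of the hinge line and 38 mm above it. The two legs of the bar stand 46 mm either side of the middle. The point turns with the lid.
- valve: Loose brass ball valve, 0.42 kg, lying on the mat (mat top is 3 mm above the table): two eight-sided ends 40 mm across flats, 70 mm long along its y, lever on top reaching 98 mm from the centre towards +y (the left), up to 33 mm above the axis. Origin: middle of the valve on its pipe axis, 20 mm above the mat; -y is the free end (to the right) where the joint goes on, x points away from the robot, z up.
- tee: Loose steel tee, 66 mm long along its y (run), branch along +x with its mouth 33 mm from the axis; three round collars 36 mm in diameter, body 31 mm. Width across back and branch mouth 49 to 51 mm. Starts on the mat behind the valve's line. Origin: where the run and branch axes cross, 18 mm above the mat when it lies flat; z up.
- nipple: Loose steel double nipple, 46 mm long along its y, the same at both ends: eight-sided collar in the middle, 30 mm across flats and 12 mm long, a 26 mm thread 17 mm long either side. Origin: its middle, on the axis, 15 mm above what it lies on. Starts in the box.
- plug: Loose steel plug: eight-sided head 30 mm across flats, 16 mm long, and a 26 mm thread 18 mm long pointing to its -x. Origin: middle of the head on the axis, 15 mm above what it lies on; the thread ends at x = -26 mm, the head at x = +8 mm. Starts in the box.
- hose_tail: Loose steel hose tail, 65 mm long along its y: eight-sided collar 30 mm across flats and 12 mm long, a 26 mm thread to +y and a thinner barbed tail (22 mm) to -y. Origin: middle of the collar on the axis, 15 mm above what it lies on; the thread ends at y = +23 mm, the barbed tail at y = -42 mm. Starts in the box.
- tape_spool: Bystander: white spool of thread tape lying flat on the mat, 52 mm in diameter, 16 mm high. Origin: centre of its underside. Not to be disturbed.
- paste_jar: Bystander: white jar of jointing paste standing on the table, 60 mm in diameter, 75 mm high. Origin: centre of its underside. Not to be disturbed.
Mind the look-alikes: they are no part of the job. What is shaped like the tee but orange is not meant.

How it is judged:
By the outcome, as a careful person would: the job done as asked, in the order asked, and still so for the second after the job is handed in, with the robot touching nothing.
It also fails if it takes over 128 s, if anything falls off the work surface, if the arm or the gripper's body presses on something with over 40 N, if the wrist force passes 120 N, or if a joint passes its speed limit or range.

## Working session

There is one attempt and no reset: what is moved stays moved. The work goes in short steps, Python scripts to look and compute and a tool call to move; the robot and the scene stay as the last step left them, time stands still between calls to the robot, and variables do not carry over. Pictures are saved under pics/ and viewed, and the job is handed in when it is done.

Besides the shell and the picture viewer there is one more tool, called after "Request:" by a JSON object that holds its "op" and its "data". send_rows: Moves the arm, as the interface text tells. Its arguments: {"type":"object","properties":{"targets":{"type":"array"}},"required":["targets"]}

```bash
mkdir -p pics
cat > h.py <<'E'
import numpy as np,cv2
from workcell import bot,vision
def cal(n):
    c=vision.get_calibration(n);f=200/np.tan(np.radians(c["vertical_fov"])/2)
    K=np.array([[f,0,c["cx"]],[0,f,c["cy"]],[0,0,1.]]);R=cv2.Rodrigues(np.array(c["rvec"],float))[0]
    return K,R,np.array(c["tvec"],float).ravel()
def ray(n,uv):
    K,R,t=cal(n);d=R.T@np.linalg.inv(K)@np.array([uv[0],uv[1],1.]);return -R.T@t,d
def atz(n,uv,z):
    o,d=ray(n,uv);return (o+d*(z-o[2])/d[2])
def proj(n,p):
    K,R,t=cal(n);q=K@(R@np.array(p,float)+t);return q[:2]/q[2]
def shot(n,name):
    im=vision.camera(n);cv2.imwrite(f"pics/{name}.png",im[:,:,::-1]);return im
def crop(im,u0,v0,u1,v1,name,s=4):
    cv2.imwrite(f"pics/{name}.png",cv2.resize(im[v0:v1,u0:u1,::-1],None,fx=s,fy=s,interpolation=cv2.INTER_CUBIC))
E
python3 - <<'E'
from h import *
for n in("top","side"):
    shot(n,n+"0"); K,R,t=cal(n);print(n,K[0,0],-R.T@t,R.tolist())
    for k in["parts_box","lid_handle","valve","tee","nipple","plug","hose_tail","tape_spool","paste_jar"]:
        print(k,[(np.round(b["uv"]),round(b["score"],2),np.round(atz(n,b["uv"],.02)[:2],3)) for b in vision.boxes_of(k,n)[:4]])
print(bot.get_obs())
E
```

```text
top 388.113509753902 [ 0.55666688 -0.02510886  0.90221751] [[0.022837953969893632, -0.9996511887520735, 0.013263811105215725], [-0.9959608003195809, -0.023902017500971873, -0.086549279524226], [0.0868361220071945, -0.011233627461736638, -0.9961592711654108]]
parts_box [(array([404., 249.]), 0.55, array([ 0.514, -0.217]))]
lid_handle [(array([404., 251.]), 0.68, array([ 0.509, -0.216]))]
valve [(array([162., 229.]), 0.75, array([0.546, 0.33 ]))]
tee [(array([196., 130.]), 0.94, array([0.776, 0.266])), (array([253., 124.]), 0.82, array([0.792, 0.136])), (array([218., 178.]), 0.66, array([0.665, 0.211]))]
nipple []
plug [(array([402., 249.]), 0.62, array([ 0.514, -0.212]))]
hose_tail [(array([217., 180.]), 0.33, array([0.659, 0.211]))]
tape_spool [(array([293., 183.]), 0.77, array([0.658, 0.038]))]
paste_jar [(array([300., 142.]), 0.67, array([0.752, 0.026]))]
side 447.64541682844464 [0.34829405 0.7338517  0.65446645] [[-0.9333482271613042, -0.35827853893252004, -0.02230639807833551], [-0.1897058291853675, 0.5450462649120386, -0.8166616603456581], [0.3047503654270863, -0.757998059130637
[... 632 characters left out ...]
))]
{'clock': 1.0, 'joint_pos': array([1.27204209e+00, 2.40582984e-01, 4.97552731e-03, 1.33521534e+00,
       2.69677392e-05, 1.57080724e+00]), 'joint_vel': array([ 1.21162293e-03, -1.64208130e-03, -8.84281825e-04, -3.44199568e-04,
       -1.79977782e-03,  3.22683764e-05]), 'tau': array([-1.01055422e-03, -3.72213972e+01,  2.52697867e+01,  1.11287292e-03,
       -5.65163873e-05,  5.17768996e-06]), 'eef_pos': array([0.14715165, 0.47783664, 0.23130561]), 'tool_rot': array([ 1.48827612e-01,  9.88863156e-01, -1.10830612e-05, -1.53036247e-05]), 'ft_force': array([ 0.553391  ,  0.61864561, -0.01325449]), 'ft_torque': array([ 0.0584773 , -0.00792155, -0.0072899 ]), 'grip_width': 0.08515735794211929}
```

View pics/top0.png

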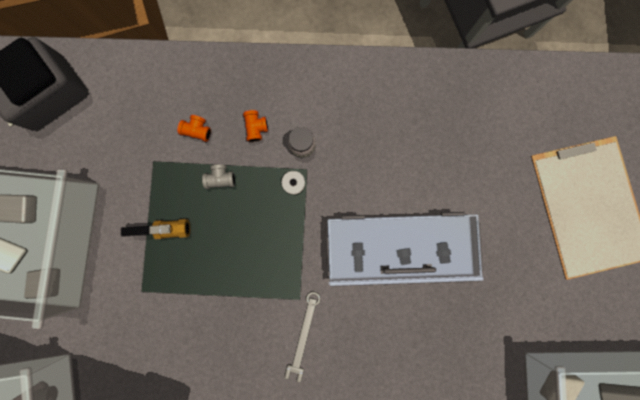

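View pics/side0.png

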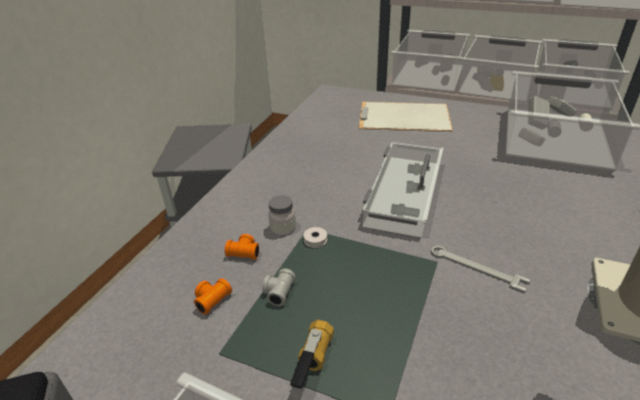

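Run:
```python
import cv2
a=cv2.imread("pics/top0.png");b=cv2.imread("pics/side0.png")
cv2.imwrite("pics/c1.png",cv2.resize(a[90:270,110:310],None,fx=4,fy=4,interpolation=2)[:600])
cv2.imwrite("pics/c2.png",cv2.resize(a[180:310,310:490],None,fx=4,fy=4,interpolation=2))
cv2.imwrite("pics/c3.png",cv2.resize(b[200:400,170:370],None,fx=3,fy=3,interpolation=2))
```

```text
(no output)
```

View pics/c1.png

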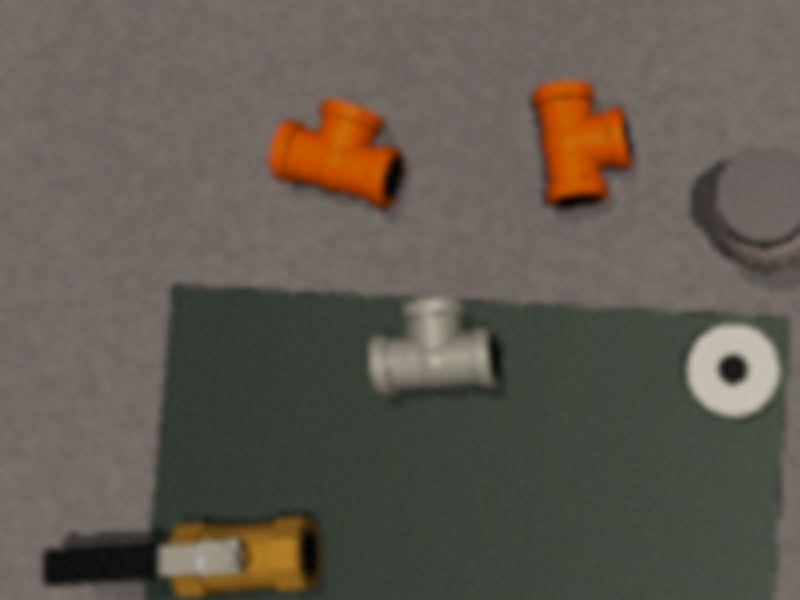

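View pics/c2.png

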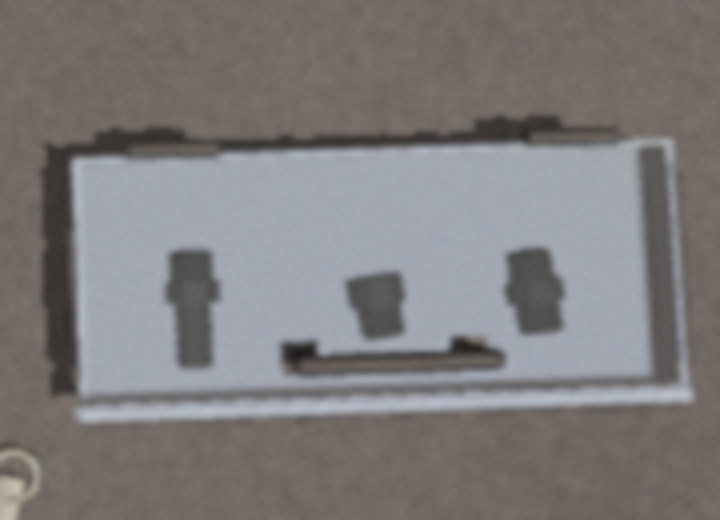

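View pics/c3.png

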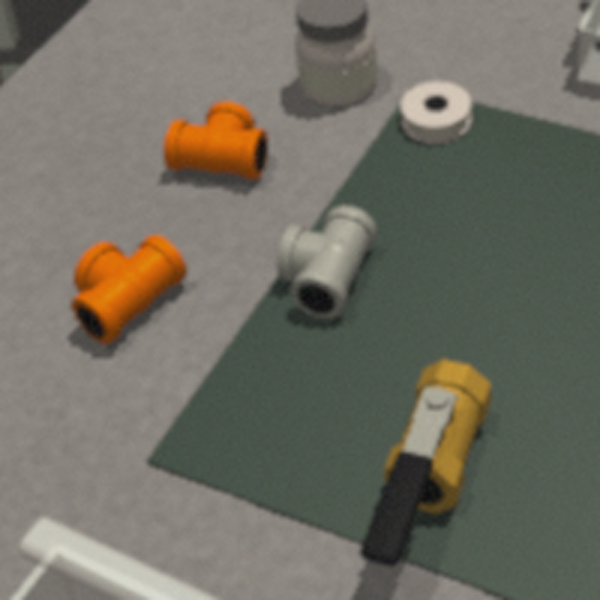

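Tee candidates: orange at (196,130) and (253,124), grey at (218,178). The crop shows the grey steel one on the mat, so that is the tee. In the box from left to right: hose tail (358,256) with its thread pointing away from the robot, plug (404,256) with its head pointing away, nipple (444,252). The handle bar runs from (381,272) to (436,270).

```bash
cat > fit.py <<'E'
from h import *
from scipy.optimize import minimize
from scipy.spatial import ConvexHull
def octp(y0,y1,af,ax='y'):
    r=af/2/np.cos(np.pi/8);a=np.arange(8)*np.pi/4+np.pi/8
    return np.array([[r*np.cos(t),y,r*np.sin(t)] if ax=='y' else [y,r*np.cos(t),r*np.sin(t)] for y in(y0,y1) for t in a])
def cyl(y0,y1,d,ax='y'):
    a=np.arange(24)*np.pi/12;r=d/2
    return np.array([[r*np.cos(t),y,r*np.sin(t)] if ax=='y' else [y,r*np.cos(t),r*np.sin(t)] for y in(y0,y1) for t in a])
# each model: list of convex parts (m)
M={'valve':[octp(-.035,.035,.040)],
'tee':[cyl(-.033,-.023,.036),cyl(.023,.033,.036),cyl(-.033,.033,.031),cyl(.023,.033,.036,'x'),cyl(0,.033,.031,'x')],
'nipple':[octp(-.006,.006,.03),cyl(-.023,.023,.026)],
'plug':[octp(-.008,.008,.03,'x'),cyl(-.026,0,.026,'x')],
'hose_tail':[octp(-.006,.006,.03),cyl(0,.023,.026),cyl(-.042,0,.022)]}
def rend(n,parts,x,y,z,psi,S=4,win=None):
    u0,v0,u1,v1=win;m=np.zeros(((v1-v0)*S,(u1-u0)*S),np.uint8)
    c,s=np.cos(psi),np.sin(psi);Rz=np.array([[c,-s,0],[s,c,0],[0,0,1]])
    K,R,t=cal(n)
    for P in parts:
        q=(P@Rz.T+[x,y,z])@R.T+t;q=q@K.T;uv=q[:,:2]/q[:,2:]
        uv=(uv+.5-[u0,v0])*S
        cv2.fillConvexPoly(m,cv2.convexHull(np.round(uv*16).astype(np.int32).reshape(-1,1,2)),255,shift=4)
    return cv2.resize(m,None,fx=1/S,fy=1/S,interpolation=cv2.INTER_AREA)/255.
def hullmask(m):
    p=cv2.convexHull(cv2.findNonZero(m.astype(np.uint8)));o=np.zeros(m.shape,np.uint8);cv2.fillConvexPoly(o,p,1);return o
def biggest(m):
    n,l,s,c=cv2.connectedComponentsWithStats(m.astype(np.uint8));k=1+np.argmax(s[1:,4]);return (l==k)
def fit(obs,parts,z,p0,hull=False):
    # obs: list of (cam,mask,win)
    def cost(p):
        return sum(np.abs(rend(n,parts,p[0],p[1],z,p[2]*10,win=w)-m).sum()/m.sum() for n,m,w in obs)
    b=None
    for dy in(-.02,0,.02):
        q=np.array([p0[0],p0[1],p0[2]/10+dy/10])
        r=minimize(cost,q,method='Nelder-Mead',options=dict(initial_simplex=[q,q+[.006,0,0],q+[0,.006,0],q+[0,0,.01]],xatol=1e-4,fatol=1e-4))
        if b is None or r.fun<b.fun:b=r
    return b.x*[1,1,10],b.fun
E
python3 - <<'E'
from fit import *
for uv in((381,271.7),(435.7,269.6)):print('handle',atz("top",uv,.0885).round(4))
for uv in((329.5,281.5),(482.5,278)):print('lidfront',atz("top",uv,.0505).round(4))
for uv in((328.5,219),(477,215)):print('back',atz("top",uv,.0505).round(4))
T=cv2.imread("pics/top0.png");S=cv2.imread("pics/side0.png")
def seg(im,win,f):
    u0,v0,u1,v1=win;h=cv2.cvtColor(im[v0:v1,u0:u1],cv2.COLOR_BGR2HSV).astype(int);return biggest(f(h))
br=lambda h:(h[...,0]<30)&(h[...,1]>110)&(h[...,2]>60)
gr=lambda h:(h[...,1]<50)&(h[...,2]>95)
wt=(140,205,205,255);ws=(280,300,350,390)
mt=hullmask(seg(T,wt,br));ms=hullmask(seg(S,ws,br))
for o in([("top",mt,wt)],[("side",ms,ws)],[("top",mt,wt),("side",ms,ws)]):print('valve',fit(o,M['valve'],.023,[.546,.303,0]))
print(mt.sum(),ms.sum())
wt=(198,162,240,194);ws=(258,262,300,310)
h=lambda h:(h[...,1]<60)&(h[...,2]>75)
mt=seg(T,wt,h);ms=seg(S,ws,lambda h:(h[...,2]>105)&(h[...,1]<60))
cv2.imwrite("pics/m.png",np.hstack([cv2.resize(mt*255.,None,fx=8,fy=8),]))
print(mt.sum(),ms.sum())
for o in([("top",mt,wt)],[("side",ms,ws)]):print('tee',fit(o,M['tee'],.021,[.66,.21,0]))
for k,w,p in(('hose_tail',(346,238,372,274),[.51,-.115,-1.57]),('plug',(392,244,414,268),[.51,-.215,0]),('nipple',(432,238,456,268),[.51,-.31,1.57])):
    g=seg(T,w,lambda h:h[...,2]<125);print(k,g.sum(),fit([("top",g,w)],M[k],.018,p))
E
```

```text
handle [ 0.4692 -0.154   0.0885]
handle [ 0.4759 -0.2678  0.0885]
lidfront [ 0.4418 -0.0487  0.0505]
lidfront [ 0.4563 -0.3812  0.0505]
back [ 0.5765 -0.0436  0.0505]
back [ 0.5929 -0.3707  0.0505]
valve (array([0.54717858, 0.31148979, 0.1016575 ]), np.float64(0.11730829960095313))
valve (array([0.53993761, 0.3052832 , 0.36064201]), np.float64(0.2812063808574278))
valve (array([0.54661004, 0.30840571, 0.10681469]), np.float64(0.4813222788929453))
683 944
658 949
tee (array([0.66272181, 0.20991086, 0.10496363]), np.float64(0.282525776267954))
tee (array([0.68660423, 0.18710306, 0.89690785]), np.float64(0.28758858654104424))
hose_tail 286 (array([ 0.50423313, -0.11131699, -1.54252742]), np.float64(0.17279583161936105))
plug 188 (array([ 0.50687156, -0.21532397,  0.15117052]), np.float64(0.1483521068001669))
nipple 251 (array([ 0.50853295, -0.30518359,  1.72424663]), np.float64(0.11710022654480118))[ WARN:0@2.065] global loadsave.cpp:1063 imwrite_ Unsupported depth image for selected encoder is fallbacked to CV_8U.
```

```bash
cat > ov.py <<'E'
from fit import *
def overlay(im,n,parts,p,z,win,name,s=10):
    u0,v0,u1,v1=win;c=cv2.resize(im[v0:v1,u0:u1],None,fx=s,fy=s,interpolation=cv2.INTER_CUBIC)
    m=cv2.resize((rend(n,parts,p[0],p[1],z,p[2],S=s,win=win)*255).astype(np.uint8),None,fx=s,fy=s)
    # exact contour at high res
    cs,_=cv2.findContours((m>127).astype(np.uint8),cv2.RETR_EXTERNAL,cv2.CHAIN_APPROX_NONE)
    cv2.drawContours(c,cs,-1,(255,0,255),1);return c
E
python3 - <<'E'
from ov import *
T=cv2.imread("pics/top0.png");S=cv2.imread("pics/side0.png")
a=overlay(T,"top",M['valve'],[.5472,.3115,.10],.023,(145,210,195,250),'',8)
b=overlay(S,"side",M['valve'],[.5472,.3115,.10],.023,(290,310,340,385),'',8)
c=overlay(T,"top",M['tee'],[.6627,.2099,.105],.021,(195,160,245,200),'',8)
d=overlay(S,"side",M['tee'],[.6627,.2099,.105],.021,(255,260,305,310),'',8)
H=np.zeros((600,800,3),np.uint8);H[:320,:400]=a;H[320:,:400]=b[:280];
cv2.imwrite("pics/ov1.png",H[:, :400]);
H[:320,400:]=c;H[320:,400:]=d[:280];cv2.imwrite("pics/ov1.png",H)
E
```

```text
(no output)
```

View pics/ov1.png

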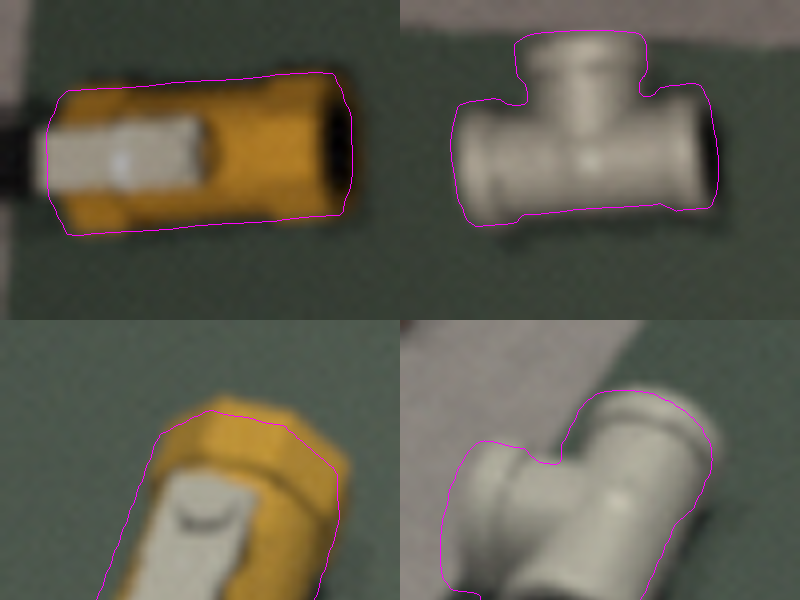

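Request:
{"op": "send_rows", "data": {"targets": [[[32.5,-68.9,0,-1.227,5],[32.5,-68.9,0,-1.227,5],[32.5,-68.9,0,-1.227,5],[32.5,-68.9,0,-1.227,5],[32.5,-68.9,0,-1.227,5],[32.5,-68.9,0,-1.227,5],[32.5,-68.9,0,-1.227,5],[32.5,-68.9,0,-1.227,5],[32.5,-68.9,0,-1.227,5],[32.5,-68.9,0,-1.227,5],[32.5,-68.9,0,-1.227,5],[32.5,-68.9,0,-1.227,5]]]}}

```text
clock: 2.5
eef_pos: [0.4678, -0.2026, 0.2315]
tool_rot: [0.691, 0.723, 0.0, 0.0]
ft_force: [0.3, 0.5, 0.4]
grip_width: 0.05
```

Request:
{"op": "send_rows", "data": {"targets": [[[0,0,0,0,5],[0,0,0,0,5]]]}}

```text
clock: 2.75
eef_pos: [0.4666, -0.2003, 0.2308]
tool_rot: [0.691, 0.723, -0.0, -0.001]
ft_force: [0.4, -0.3, 0.0]
grip_width: 0.05
```

Run:
```python
from h import *
im=shot("side","s1");t=shot("top","t1");o=bot.get_obs();print(o["eef_pos"],o["joint_pos"].round(2))
crop(im,340,60,500,240,"s1c",3);crop(t,320,180,500,310,"t1c",4)
print(proj("side",o["eef_pos"]))
```

```text
[ 0.46666254 -0.1993652   0.23144896] [-0.4   0.26  0.03  1.34  0.    1.12]
[432.73999355 112.93510202]
```

View pics/s1c.png

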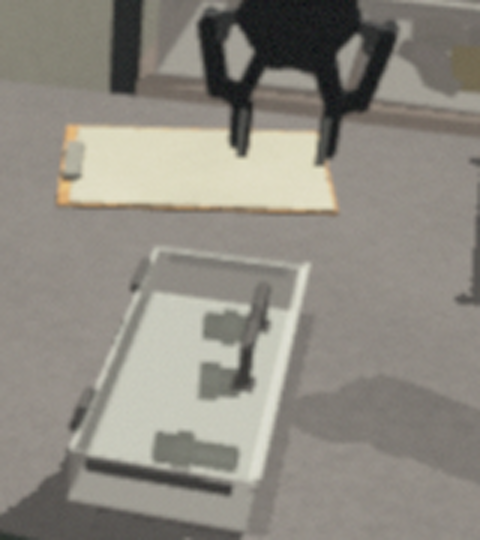

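Run:
```python
from h import *
im=cv2.imread("pics/s1.png")
for p in((.4725+.05*-.045,-.211+.05,.0885),(.4725+.05*.045,-.211-.05,.0885)):
    print(proj("side",p));u=proj("side",p);cv2.circle(im,(int(round(u[0]*1)),int(round(u[1]))),1,(0,0,255),-1)
crop(im[:,:,::-1],390,130,450,210,"s1d",7)
```

```text
[421.23755667 176.18532229]
[427.38857687 155.48220215]
```

View pics/s1d.png

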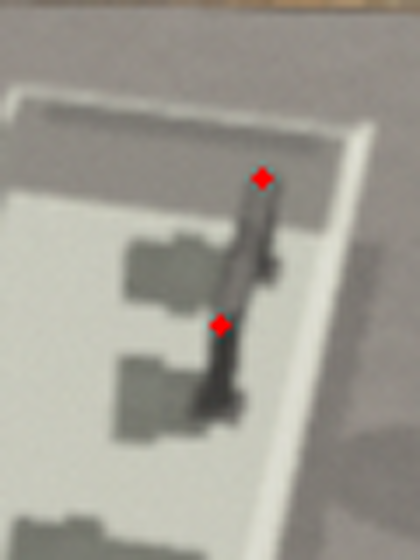

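Request:
{"op": "send_rows", "data": {"targets": [[[0.6,-1.1,-5,0,5],[0.6,-1.1,-10,0,5],[0.6,-1.1,-13,0,5],[0.6,-1.1,-15.6,0,5],[0.6,-1.1,-15.6,0,5],[0.6,-1.1,-15.6,0,0.8],[0.6,-1.1,-15.6,0,0.8],[0.6,-1.1,-15.6,0,0.8],[0.6,-1.1,-15.6,0,0.8],[0.6,-1.1,-15.6,0,0.8]]]}}

```text
clock: 4.1
eef_pos: [0.4727, -0.2117, 0.077]
tool_rot: [0.691, 0.723, -0.0, 0.0]
ft_force: [-3.6, -0.6, 6.2]
grip_width: 0.009
```

Run:
```python
from h import *
im=shot("side","s2");o=bot.get_obs();print(o["eef_pos"],o["ft_force"],o["ft_torque"],o["grip_width"])
crop(im,370,90,480,230,"s2c",4)
```

```text
[ 0.47265059 -0.21171174  0.07697692] [-4.46668272  1.0138403   5.92864981] [0.12944604 0.81334051 0.10146979] 0.009139620737706543
```

View pics/s2c.png

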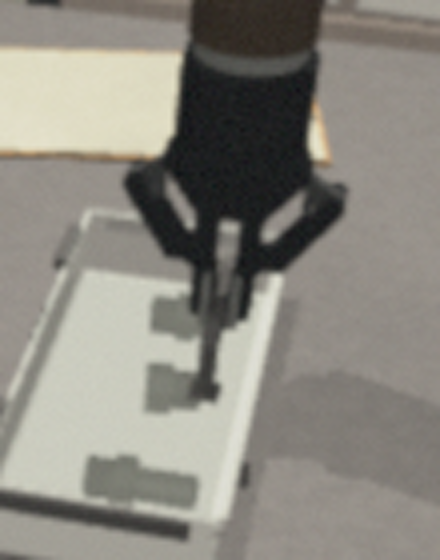

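Request:
{"op": "send_rows", "data": {"targets": [[[0.3,0,0.9,0,0.8],[0.83,0.04,1.9,0,0.8],[1.4,0.06,2.75,0,0.8],[1.98,0.09,3.6,0,0.8],[2.7,0.12,4.35,0,0.8],[3.4,0.15,5.1,0,0.8],[3.4,0.15,5.1,0,0.8]]]}}

```text
clock: 5.03
eef_pos: [0.5044, -0.21, 0.1282]
tool_rot: [0.691, 0.723, -0.002, -0.002]
ft_force: [-13.2, -0.3, 10.0]
grip_width: 0.0091
```

Request:
{"op": "send_rows", "data": {"targets": [[[0.7,0.03,0.8,0,0.8],[1.58,0.07,1.35,0,0.8],[2.52,0.11,1.82,0,0.8],[3.46,0.16,2.27,0,0.8],[4.46,0.2,2.58,0,0.8],[5.46,0.25,2.86,0,0.8],[5.46,0.25,2.86,0,0.8]]]}}

```text
clock: 5.9
eef_pos: [0.5637, -0.2069, 0.1576]
tool_rot: [0.691, 0.723, 0.001, 0.001]
ft_force: [-3.5, 2.3, 7.8]
grip_width: 0.0091
```

Run:
```python
from h import *
im=shot("side","s3");o=bot.get_obs();print(o["eef_pos"],o["ft_force"],o["ft_torque"],o["grip_width"])
crop(im,350,60,480,230,"s3c",4)
```

```text
[ 0.56349496 -0.20690353  0.15754973] [-2.98436133  1.73649426  8.22376081] [0.37658528 0.78718344 0.04209838] 0.008988321048690648
```

View pics/s3c.png

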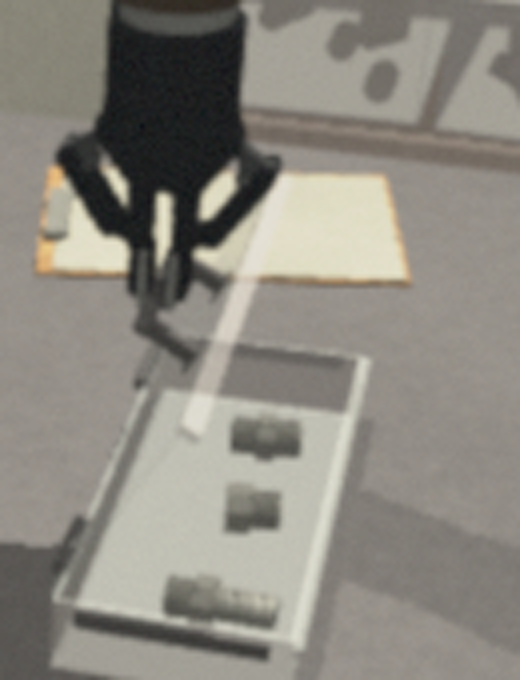

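Request:
{"op": "send_rows", "data": {"targets": [[[1.0,0.04,0.16,0,0.8],[2.07,0.09,0.22,0,0.8],[3.1,0.14,0.2,0,0.8],[4.15,0.19,0.1,0,0.8],[5.2,0.24,-0.15,0,0.8],[6.2,0.28,-0.4,0,0.8],[6.8,0.31,-0.65,0,0.8],[7.4,0.33,-0.9,0,0.8],[7.4,0.33,-0.9,0,0.8]]]}}

```text
clock: 7.08
eef_pos: [0.6368, -0.2035, 0.1453]
tool_rot: [0.691, 0.723, 0.001, -0.0]
ft_force: [0.2, 5.8, 2.3]
grip_width: 0.0088
```

Run:
```python
from h import *
im=shot("side","s4");o=bot.get_obs();print(o["eef_pos"],o["ft_force"],o["ft_torque"],o["grip_width"])
crop(im,350,60,480,200,"s4c",5)
```

```text
[ 0.63665636 -0.20349919  0.1454232 ] [0.08521843 5.68793522 1.22758875] [1.03566035e+00 1.58076136e-01 1.77332629e-04] 0.008967223996911107
```

View pics/s4c.png

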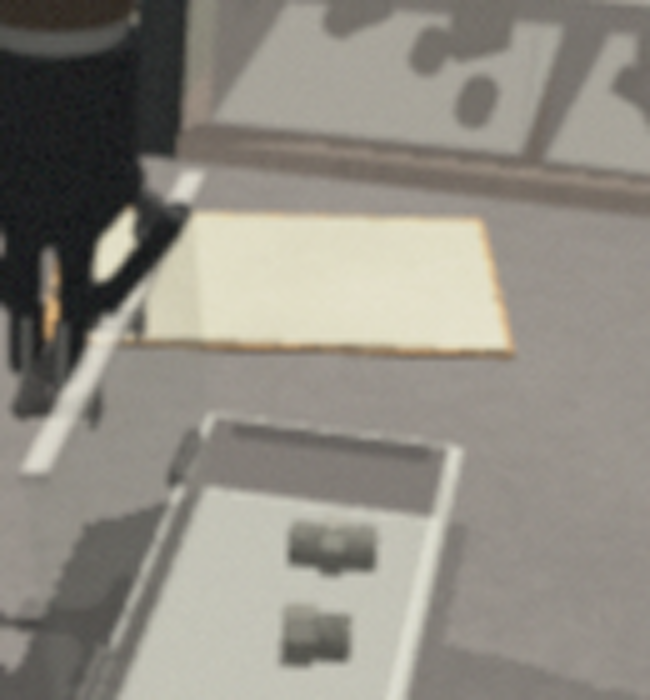

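Request:
{"op": "send_rows", "data": {"targets": [[[0,0,0,0,2.4],[0,0,0,0,2.4],[0,0,2,0,2.4],[0,0,6,0,2.4],[0,0,10,0,2.4],[0,0,12,0,2.4],[-6,0,13,0,2.4],[-12,0,13,0,2.4],[-12,0,13,0,2.4]]]}}

```text
clock: 8.25
eef_pos: [0.5099, -0.2041, 0.2749]
tool_rot: [0.692, 0.722, -0.002, -0.002]
ft_force: [1.1, -0.1, 0.8]
grip_width: 0.024
```

Run:
```python
from h import *
im=shot("side","s5");t=shot("top","t5");o=bot.get_obs();print(o["eef_pos"],o["ft_force"],o["ft_torque"],o["grip_width"])
crop(im,330,60,480,210,"s5c",4);crop(t,320,150,490,300,"t5c",4)
```

```text
[ 0.51550867 -0.20497286  0.27662368] [ 0.41921356 -0.93576994  0.09893822] [ 0.01251766  0.04451924 -0.00377231] 0.024227201296497962
```

View pics/s5c.png

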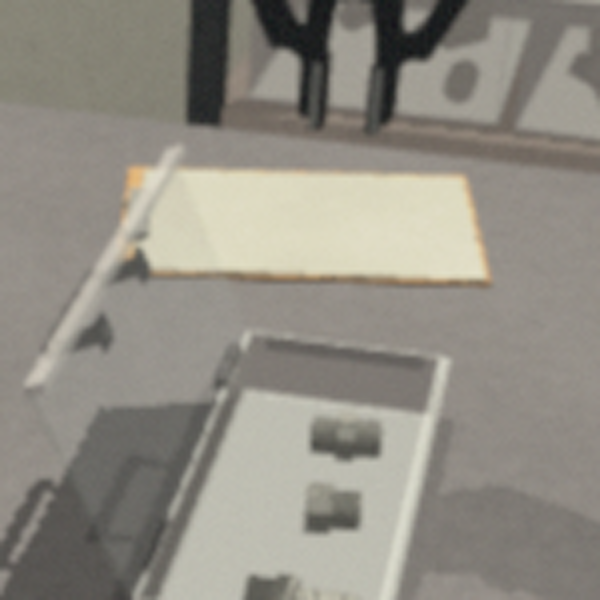

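View pics/t5c.png

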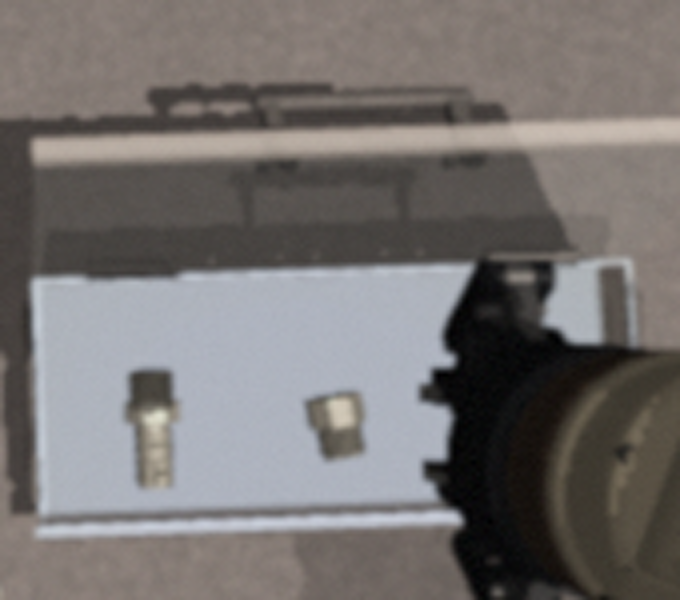

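Request:
{"op": "send_rows", "data": {"targets": [[[-0.7,-10,0,-0.4,5.5],[-0.7,-10,0,-0.8,5.5],[-0.7,-10,0,-1.1,5.5],[-0.7,-10,-5,-1.463,5.5],[-0.7,-10,-10,-1.463,5.5],[-0.7,-10,-15,-1.463,5.5],[-0.7,-10,-15,-1.463,5.5],[-0.7,-10,-15,-1.463,5.5],[-0.7,-10,-15,-1.463,5.5],[-0.7,-10,-15,-1.463,5.5]]]}}

```text
clock: 9.6
eef_pos: [0.5099, -0.3047, 0.126]
tool_rot: [0.997, 0.077, 0.0, 0.0]
ft_force: [-0.3, -0.2, 1.0]
grip_width: 0.0553
```

```bash
cat > look.py <<'E'
import sys
from h import *
k=sys.argv[1]
im=shot("side","s"+k);t=shot("top","t"+k);o=bot.get_obs();print(o["clock"],o["eef_pos"].round(4),o["ft_force"].round(1),round(float(o["grip_width"]),4),o["joint_pos"].round(2))
def c(im,w,s):
    u0,v0,u1,v1=w;return cv2.resize(im[v0:v1,u0:u1,::-1],None,fx=s,fy=s,interpolation=2)
w=[int(x) for x in sys.argv[2].split(",")];v=[int(x) for x in sys.argv[3].split(",")]
a=c(im,w,400/(w[2]-w[0]));b=c(t,v,400/(v[2]-v[0]));h=max(len(a),len(b));H=np.zeros((h,800,3),np.uint8);H[:len(a),:400]=a[:,:400];H[:len(b),400:]=b[:,:400]
cv2.imwrite(f"pics/l{k}.png",H[:600])
E
python3 look.py 6 350,80,470,230 410,190,500,300
```

```text
9.7 [ 0.5094 -0.3045  0.1261] [-0.4 -0.6  0.6] 0.055 [-0.54  0.48  0.08  1.17 -0.    2.45]
```

View pics/l6.png

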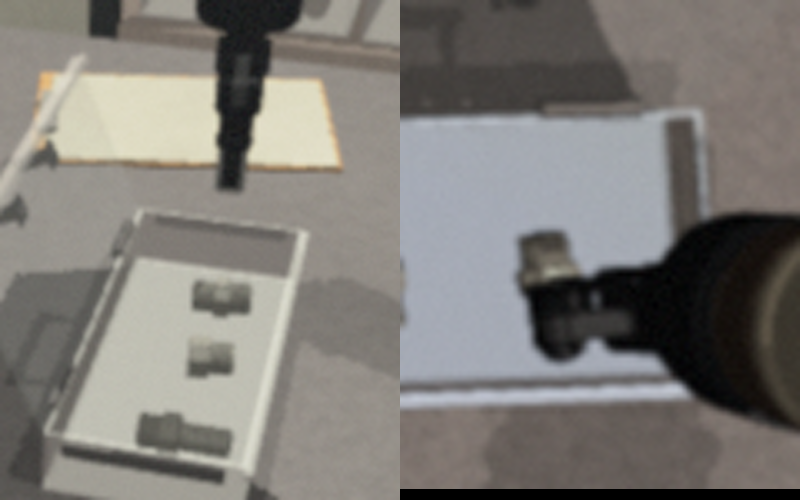

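Run:
```python
from h import *
print(proj("side",(.5085,-.305,.018)),proj("side",(.5069,-.2153,.018)),proj("side",(.5042,-.1113,.018)))
```

```text
[415.08490925 168.51233233] [408.31433071 186.1925922 ] [399.71675198 209.63458604]
```

Request:
{"op": "send_rows", "data": {"targets": [[[-0.25,0,-5,0,5.5],[-0.25,0,-9,0,5.5],[-0.25,0,-11,0,5.5],[-0.25,0,-12,0,5.5],[-0.25,0,-12,0,5.5],[-0.25,0,-12,0,2],[-0.25,0,-12,0,2],[-0.25,0,-12,0,2],[-0.25,0,-12,0,2],[-0.25,0,-12,0,2]]]}}

```text
clock: 10.95
eef_pos: [0.5074, -0.3049, 0.0076]
tool_rot: [0.997, 0.076, 0.001, 0.001]
ft_force: [-0.3, 0.4, 5.9]
grip_width: 0.0281
```

Request:
{"op": "send_rows", "data": {"targets": [[[0,0,3,0,2],[0,0,8,0,2],[0,0,13,0,2],[0,0,13,0,2]]]}}

```text
clock: 11.45
eef_pos: [0.5091, -0.3059, 0.141]
tool_rot: [0.997, 0.076, 0.004, 0.003]
ft_force: [-0.1, 0.1, -1.0]
grip_width: 0.0283
```

```bash
python3 look.py 7 350,60,470,210 140,150,310,300
```

```text
11.55 [ 0.5061 -0.3041  0.136 ] [-0.8  1.1 -2.4] 0.0287 [-0.54  0.47  0.09  1.19  0.    2.45]
```

View pics/l7.png

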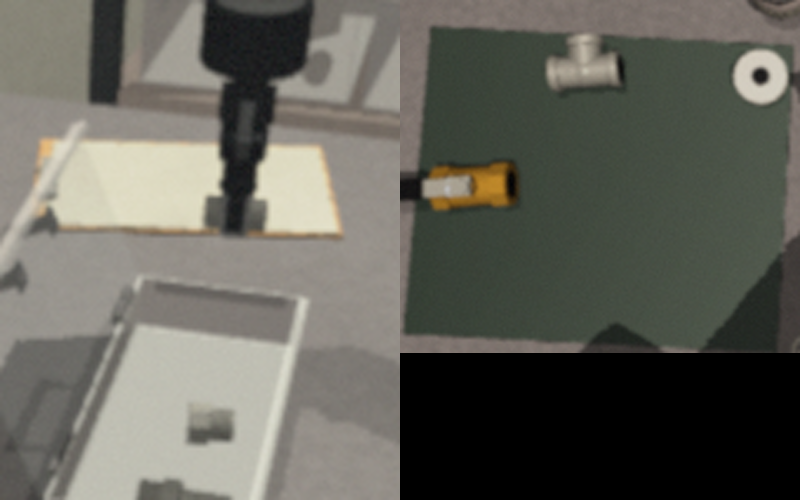

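Request:
{"op": "send_rows", "data": {"targets": [[[4.6,54,0,1.503,2],[4.6,54,0,1.503,2],[4.6,54,0,1.503,2],[4.6,54,0,1.503,2],[4.6,54,0,1.503,2],[4.6,54,0,1.503,2],[4.6,54,0,1.503,2],[4.6,54,0,1.503,2],[4.6,54,0,1.503,2],[4.6,54,0,1.503,2],[4.6,54,0,1.503,2],[4.6,54,0,1.503,2]]]}}

```text
clock: 13.05
eef_pos: [0.5517, 0.2343, 0.1349]
tool_rot: [0.677, 0.736, -0.001, -0.0]
ft_force: [0.0, -0.8, -1.0]
grip_width: 0.0285
```

```bash
python3 look.py 8 220,200,400,390 140,150,310,300
```

```text
13.15 [0.5522 0.2344 0.1357] [ 1.   0.2 -2.1] 0.0282 [ 0.4   0.49  0.12  1.2  -0.    1.89]
```

View pics/l8.png

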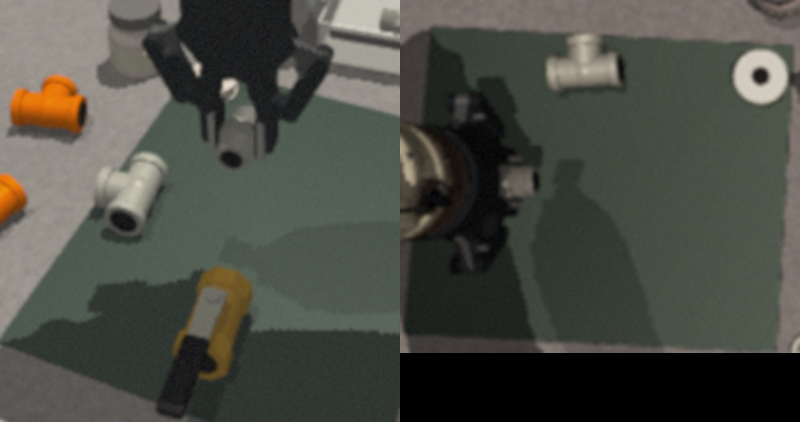

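Request:
{"op": "send_rows", "data": {"targets": [[[0.1,0.1,-5,0,2],[0.1,0.1,-9,0,2],[0.1,0.1,-11.5,0,2],[0.1,0.1,-12.3,0,2],[0.1,0.1,-12.7,0,2],[0.1,0.1,-12.7,0,2],[0.1,0.1,-12.7,0,5],[0.1,0.1,-12.7,0,5],[0.1,0.1,-12.7,0,5],[0.1,0.1,-8,0,5],[0.1,0.1,-2,0,5],[0.1,0.1,3,0,5]]]}}

```text
clock: 14.65
eef_pos: [0.5535, 0.237, 0.1684]
tool_rot: [0.676, 0.737, 0.001, 0.0]
ft_force: [1.2, 0.3, -0.3]
grip_width: 0.05
```

Request:
{"op": "send_rows", "data": {"targets": [[[6,-1.3,0,0.01,7.4],[11.7,-2.6,-2,0.01,7.4],[11.7,-2.6,-4,0.01,7.4],[11.7,-2.6,-4,0.01,7.4],[11.7,-2.6,-4,0.01,7.4]]]}}

```text
clock: 15.28
eef_pos: [0.6701, 0.2112, 0.1271]
tool_rot: [0.673, 0.74, 0.0, 0.0]
ft_force: [-0.9, -0.1, 0.8]
grip_width: 0.0745
```

```bash
python3 look.py 9 220,200,400,390 140,150,310,300
```

```text
15.375 [0.6705 0.2115 0.1282] [0.8 0.2 0.4] 0.0741 [0.31 0.7  0.47 1.33 0.   1.78]
```

View pics/l9.png

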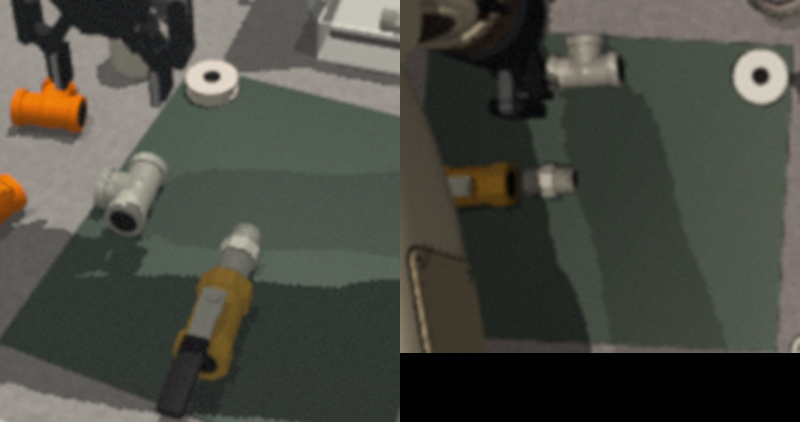

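Run:
```python
from ov import *
T=cv2.imread("pics/t9.png");S=cv2.imread("pics/s9.png")
w=(180,205,230,245)
u0,v0,u1,v1=w
raw=cv2.resize(T[v0:v1,u0:u1],None,fx=8,fy=8,interpolation=2)
a=overlay(T,"top",M['nipple'],[.5533,.2362,.085],.018,w,'',8)
b=overlay(T,"top",M['valve'],[.547,.308,.085],.023,(160,205,210,245),'',8)
w2=(300,290,350,330)
c=overlay(S,"side",M['nipple'],[.5533,.2362,.085],.018,w2,'',8)
d=overlay(S,"side",M['valve'],[.547,.308,.085],.023,w2,'',8)
cv2.imwrite("pics/ov2.png",np.vstack([np.hstack([a,b]),np.hstack([c,d])])[:600])
```

```text
(no output)
```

View pics/ov2.png

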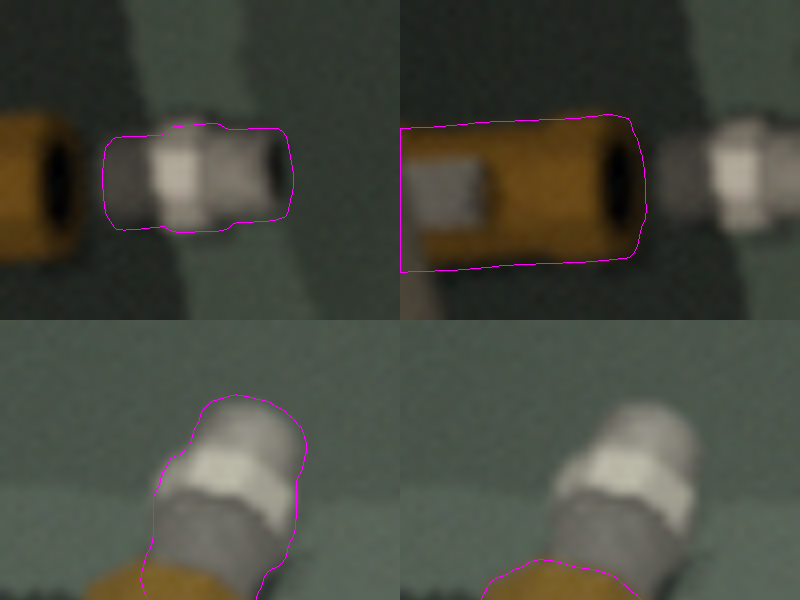

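Request:
{"op": "send_rows", "data": {"targets": [[[0,-0.2,-5,0,7.4],[0,-0.2,-9,0,7.4],[0,-0.2,-11,0,7.4],[0,-0.2,-11.9,0,7.4],[0,-0.2,-11.9,0,7.4],[0,-0.2,-11.9,0,4],[0,-0.2,-11.9,0,4],[0,-0.2,-11.9,0,4],[0,-0.2,-11.9,0,4],[0,-0.2,-11.9,0,4]]]}}

```text
clock: 16.62
eef_pos: [0.672, 0.2094, 0.0093]
tool_rot: [0.673, 0.74, 0.002, 0.001]
ft_force: [0.1, 0.7, 6.7]
grip_width: 0.0467
```

```bash
python3 look.py 10 240,230,340,330 180,150,280,230
```

```text
16.725 [0.672  0.2094 0.0093] [-0.2  0.4  6. ] 0.0469 [0.3  0.79 0.31 1.09 0.   1.78]
```

View pics/l10.png

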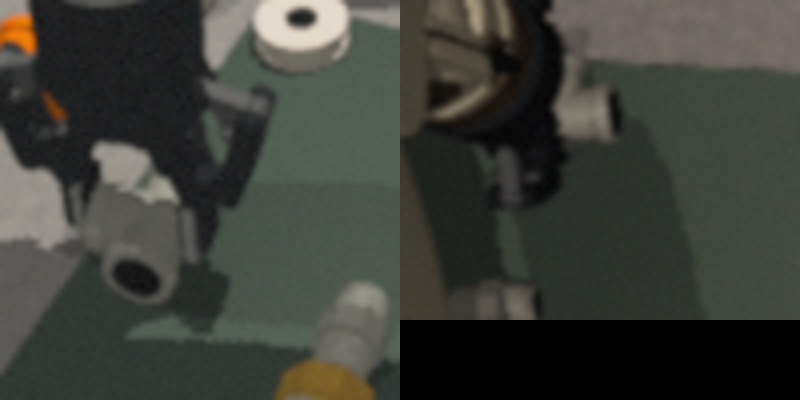

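Request:
{"op": "send_rows", "data": {"targets": [[[0,0,3,0,4],[0,0,7,0,4],[-5,-2.2,8,-0.01,4],[-10.3,-4.35,8,-0.01,4],[-10.3,-4.35,8,-0.01,4],[-10.3,-4.35,8,-0.01,4],[-10.3,-4.35,8,-0.01,4]]]}}

```text
clock: 17.6
eef_pos: [0.5692, 0.166, 0.0876]
tool_rot: [0.676, 0.737, 0.001, 0.001]
ft_force: [-0.2, -0.7, -3.0]
grip_width: 0.0471
```

```bash
python3 look.py 11 220,200,400,390 140,150,310,300
```

```text
17.7 [0.5689 0.1659 0.0872] [-0.4  0.  -1.5] 0.0471 [ 0.28  0.52  0.02  1.08 -0.    1.77]
```

View pics/l11.png

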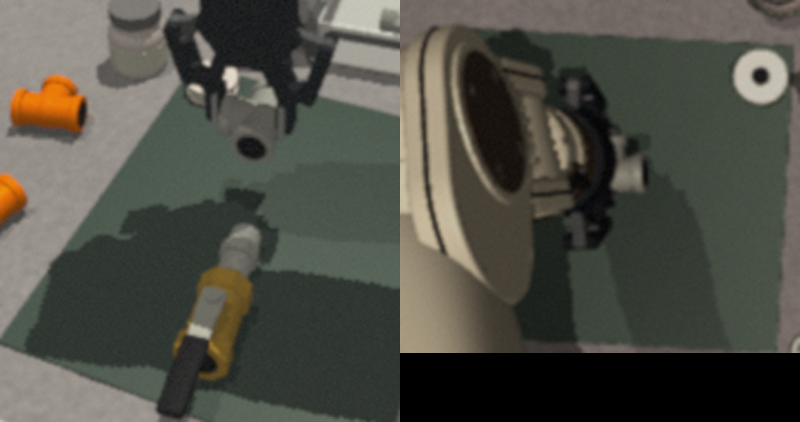

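Request:
{"op": "send_rows", "data": {"targets": [[[-0.1,0,-4,0,4],[-0.1,0,-6.5,0,4],[-0.1,0,-7.4,0,4],[-0.1,0,-7.9,0,4],[-0.1,0,-7.9,0,4],[-0.1,0,-7.9,0,6.8],[-0.1,0,-7.9,0,6.8],[-0.1,0,-7.9,0,6.8],[-0.1,0,-4,0,6.8],[-0.1,0,1,0,6.8],[-0.1,0,5,0,6.8],[-0.1,0,7,0,6.8]]]}}

```text
clock: 19.2
eef_pos: [0.5677, 0.1657, 0.1602]
tool_rot: [0.676, 0.736, 0.002, 0.001]
ft_force: [-0.2, 0.5, -0.2]
grip_width: 0.0678
```

Request:
{"op": "send_rows", "data": {"targets": [[[-6.5,-27.7,0,-1.628,5.5],[-6.5,-27.7,0,-1.628,5.5],[-6.5,-27.7,0,-1.628,5.5],[-6.5,-27.7,0,-1.628,5.5],[-6.5,-27.7,0,-1.628,5.5],[-6.5,-27.7,0,-1.628,5.5],[-6.5,-27.7,-2,-1.628,5.5],[-6.5,-27.7,-4,-1.628,5.5],[-6.5,-27.7,-4,-1.628,5.5],[-6.5,-27.7,-4,-1.628,5.5]]]}}

```text
clock: 20.45
eef_pos: [0.5012, -0.1117, 0.1168]
tool_rot: [1.0, 0.015, -0.0, -0.0]
ft_force: [0.2, -0.1, -0.3]
grip_width: 0.055
```

```bash
python3 look.py 12 350,120,470,240 140,150,310,300
python3 - <<'E'
from ov import *
T=cv2.imread("pics/t12.png");S=cv2.imread("pics/s12.png")
w=(170,200,270,245)
a=overlay(T,"top",M['tee'],[.5590,.1650,.085],.021,w,'',8)
b=overlay(S,"side",M['hose_tail'],[.503,-.1113,-1.5425],.018,(375,190,435,230),'',8)
cv2.imwrite("pics/ov3.png",a)
cv2.imwrite("pics/ov4.png",b)
E
```

```text
20.55 [ 0.5016 -0.1117  0.1172] [-0.1  0.2 -0.4] 0.0547 [-0.22  0.35 -0.16  1.06  0.    2.89]
```

View pics/l12.png

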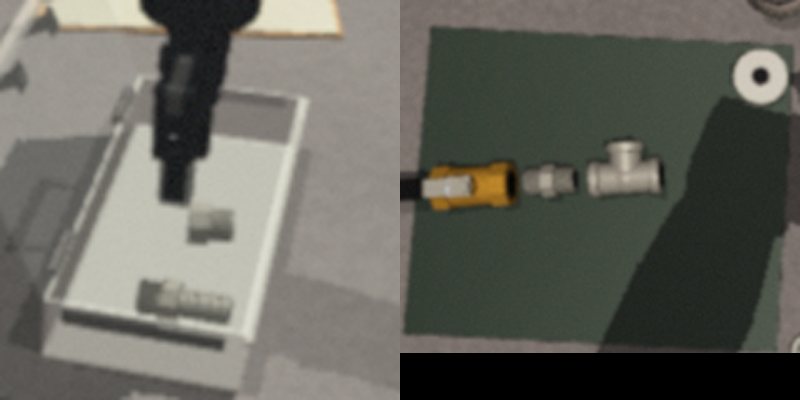

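View pics/ov3.png

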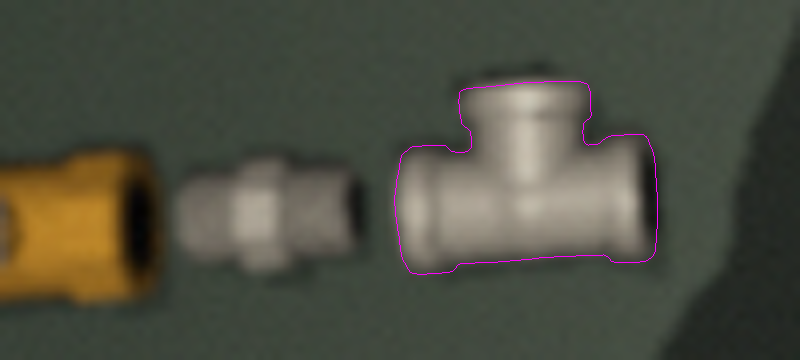

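View pics/ov4.png

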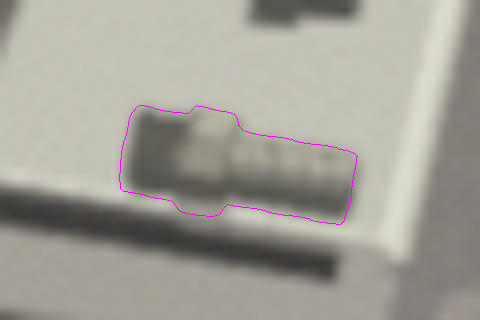

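Request:
{"op": "send_rows", "data": {"targets": [[[0.15,0,-5,0,5.5],[0.15,0,-8.5,0,5.5],[0.15,0,-10.5,0,5.5],[0.15,0,-11.1,0,5.5],[0.15,0,-11.1,0,5.5],[0.15,0,-11.1,0,2],[0.15,0,-11.1,0,2],[0.15,0,-11.1,0,2],[0.15,0,-11.1,0,2],[0.15,0,-11.1,0,2]]]}}

```text
clock: 21.8
eef_pos: [0.504, -0.1119, 0.0074]
tool_rot: [1.0, 0.014, 0.001, 0.0]
ft_force: [-0.3, -0.3, 5.3]
grip_width: 0.0283
```

Request:
{"op": "send_rows", "data": {"targets": [[[0,0,3,0,2],[0,0,8,0,2],[0,0,12,0,2],[0,0,12,0,2],[0,0,12,0,2]]]}}

```text
clock: 22.42
eef_pos: [0.5021, -0.1116, 0.1254]
tool_rot: [1.0, 0.014, -0.0, -0.0]
ft_force: [-0.8, 0.7, -1.8]
grip_width: 0.0287
```

```bash
python3 look.py 13 350,60,470,180 300,170,400,270
```

```text
22.525 [ 0.5014 -0.1114  0.1243] [-1.1  0.  -0.2] 0.0285 [-0.22  0.34 -0.15  1.09  0.    2.9 ]
```

View pics/l13.png

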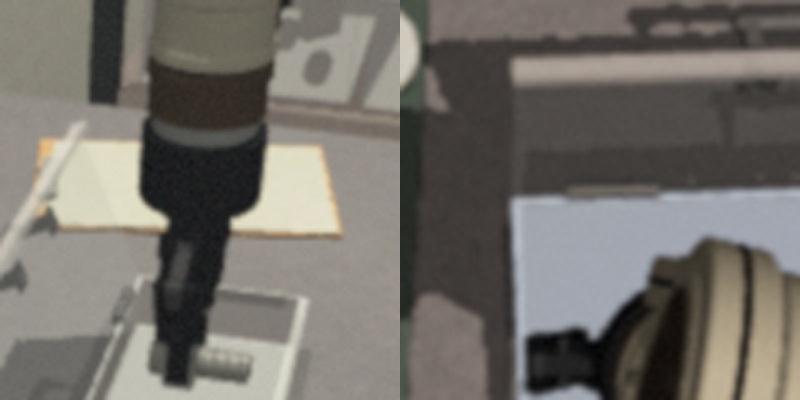

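Request:
{"op": "send_rows", "data": {"targets": [[[6.3,20.6,0,1.628,2],[6.3,20.6,0,1.628,2],[6.3,20.6,0,1.628,2],[6.3,20.6,0,1.628,2],[6.3,20.6,0,1.628,2],[6.3,20.6,0,1.628,2],[6.3,20.6,0,1.628,2],[6.3,20.6,0,1.628,2],[6.3,20.6,-4,1.628,2],[6.3,20.6,-4,1.628,2],[6.3,20.6,-4,1.628,2]]]}}

```text
clock: 23.9
eef_pos: [0.5654, 0.0943, 0.0856]
tool_rot: [0.677, 0.736, -0.001, -0.001]
ft_force: [0.0, -0.3, -1.2]
grip_width: 0.028
```

```bash
python3 look.py 14 220,170,400,360 180,150,310,280
```

```text
24.0 [0.5666 0.0945 0.0869] [-0.2  0.2 -0.9] 0.0283 [ 0.17  0.48 -0.03  1.05  0.    1.65]
```

View pics/l14.png

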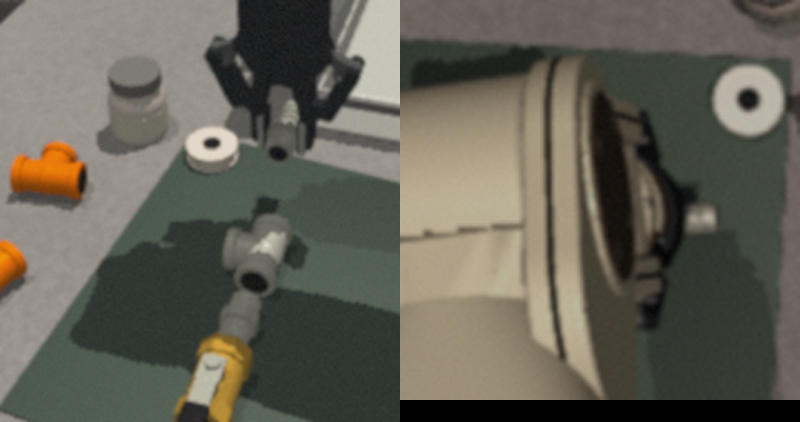

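Request:
{"op": "send_rows", "data": {"targets": [[[-0.05,0,-4,0,2],[-0.05,0,-6.5,0,2],[-0.05,0,-7.4,0,2],[-0.05,0,-7.8,0,2],[-0.05,0,-7.8,0,2],[-0.05,0,-7.8,0,5],[-0.05,0,-7.8,0,5],[-0.05,0,-7.8,0,5],[-0.05,0,-4,0,5],[-0.05,0,1,0,5],[-0.05,0,5,0,5],[-0.05,0,7,0,5]]]}}

```text
clock: 25.5
eef_pos: [0.5666, 0.0945, 0.1591]
tool_rot: [0.676, 0.736, 0.002, 0.002]
ft_force: [0.6, -0.9, 0.0]
grip_width: 0.0503
```

Request:
{"op": "send_rows", "data": {"targets": [[[-6,-31,0,1.637,5.5],[-6,-31,0,1.637,5.5],[-6,-31,0,1.637,5.5],[-6,-31,0,1.637,5.5],[-6,-31,0,1.637,5.5],[-6,-31,0,1.637,5.5],[-6,-31,-2,1.637,5.5],[-6,-31,-4,1.637,5.5],[-6,-31,-4,1.637,5.5],[-6,-31,-4,1.637,5.5],[-6,-31,-4,1.637,5.5],[-6,-31,-4,1.637,5.5]]]}}

```text
clock: 27.0
eef_pos: [0.5055, -0.2157, 0.1163]
tool_rot: [-0.075, 0.997, -0.0, 0.0]
ft_force: [0.3, -1.2, -0.5]
grip_width: 0.0548
```

```bash
python3 look.py 15 350,120,470,240 170,180,290,260
python3 - <<'E'
from ov import *
T=cv2.imread("pics/t15.png");S=cv2.imread("pics/s15.png")
a=overlay(T,"top",M['hose_tail'],[.566,.0943,.085],.018,(190,200,290,240),'',8)
b=overlay(S,"side",M['plug'],[.506,-.2153,.151],.018,(380,160,440,210),'',8)
H=np.zeros((600,800,3),np.uint8)
b=b[:280];H[:320,:800]=a;H[320:320+len(b),:b.shape[1]]=b
cv2.imwrite("pics/ov5.png",H)
E
```

```text
27.1 [ 0.5054 -0.2157  0.1162] [0.  1.8 0. ] 0.0553 [-0.4   0.41 -0.06  1.1  -0.   -0.55]
```

View pics/l15.png

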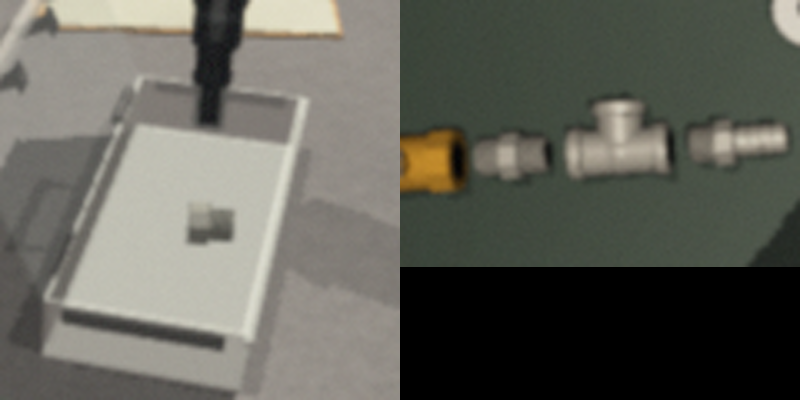

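View pics/ov5.png

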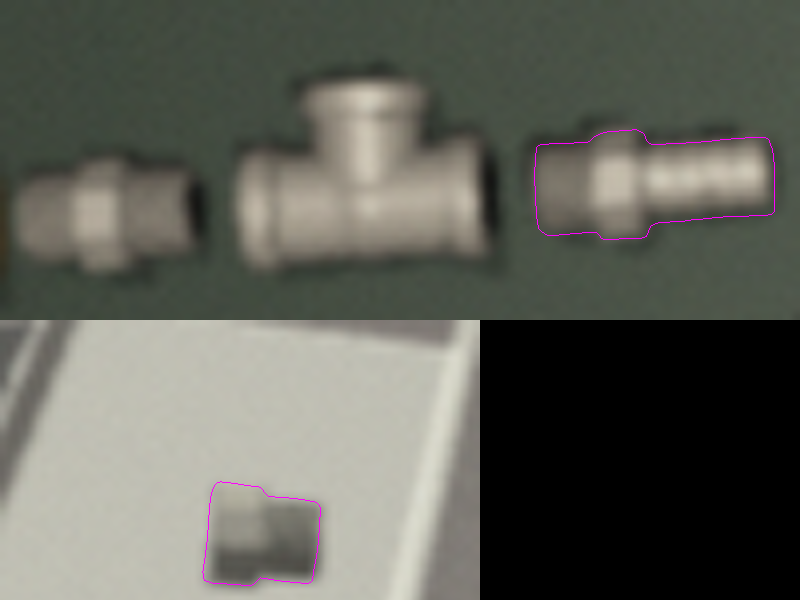

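Request:
{"op": "send_rows", "data": {"targets": [[[0,0,-5,0,5.5],[0,0,-8.5,0,5.5],[0,0,-10.4,0,5.5],[0,0,-11,0,5.5],[0,0,-11,0,5.5],[0,0,-11,0,2],[0,0,-11,0,2],[0,0,-11,0,2],[0,0,-11,0,2],[0,0,-11,0,2]]]}}

```text
clock: 28.35
eef_pos: [0.5065, -0.2162, 0.0074]
tool_rot: [-0.076, 0.997, -0.001, 0.001]
ft_force: [-0.3, -0.3, 6.8]
grip_width: 0.0282
```

Request:
{"op": "send_rows", "data": {"targets": [[[0,0,3,0,2],[0,0,8,0,2],[0,0,12,0,2],[0,0,12,0,2],[0,0,12,0,2]]]}}

```text
clock: 28.98
eef_pos: [0.5046, -0.2154, 0.1252]
tool_rot: [-0.076, 0.997, 0.0, -0.001]
ft_force: [-0.0, -0.6, -1.6]
grip_width: 0.0287
```

```bash
python3 look.py 16 350,60,470,180 300,170,400,270
```

```text
29.075 [ 0.5039 -0.2151  0.1241] [-1.  -0.2 -0.6] 0.0282 [-0.4   0.41 -0.05  1.12 -0.   -0.55]
```

View pics/l16.png

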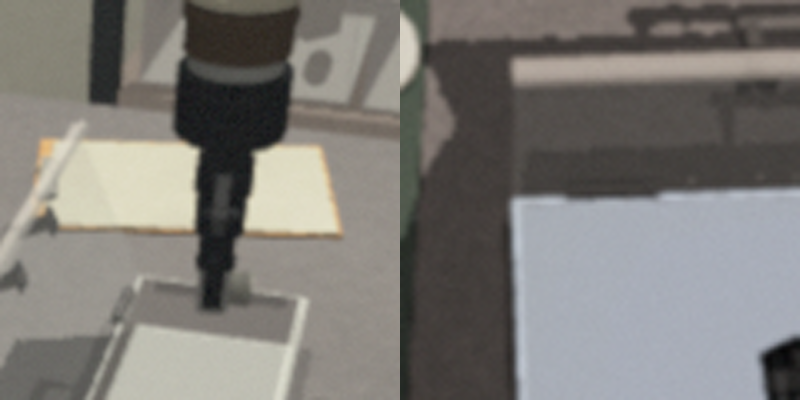

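Request:
{"op": "send_rows", "data": {"targets": [[[0,6.25,1,0,2],[0,12.5,1,0,2],[0,18.7,1,0,2],[0,25,1,-0.066,2],[3,30,1,-0.066,2],[7,35,1,-0.066,2],[12.8,38.7,0,-0.066,2],[12.8,38.7,-4,-0.066,2],[12.8,38.7,-4,-0.066,2],[12.8,38.7,-4,-0.066,2],[12.8,38.7,-4,-0.066,2]]]}}

```text
clock: 30.45
eef_pos: [0.6337, 0.1708, 0.0878]
tool_rot: [-0.042, 0.999, 0.0, 0.001]
ft_force: [-0.1, -0.5, -1.7]
grip_width: 0.0287
```

```bash
python3 look.py 17 220,170,400,360 180,150,310,280
```

```text
30.55 [0.6339 0.1709 0.088 ] [ 0.2 -0.2 -1.7] 0.0284 [0.26 0.63 0.23 1.17 0.   0.18]
```

View pics/l17.png

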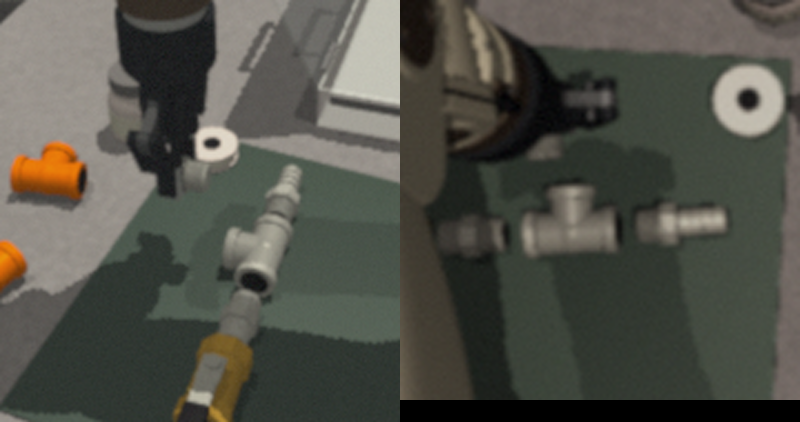

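Request:
{"op": "send_rows", "data": {"targets": [[[-0.1,0.03,-4,0,2],[-0.1,0.03,-6.5,0,2],[-0.1,0.03,-7.5,0,2],[-0.1,0.03,-8,0,2],[-0.1,0.03,-8,0,2],[-0.1,0.03,-8,0,5],[-0.1,0.03,-8,0,5],[-0.1,0.03,-8,0,5],[-0.1,0.03,-4,0,5],[-0.1,0.03,1,0,5],[-0.1,0.03,6,0,5],[-0.1,0.03,11,0,5]]]}}

```text
clock: 32.05
eef_pos: [0.6321, 0.1716, 0.1976]
tool_rot: [-0.043, 0.999, 0.0, 0.0]
ft_force: [0.1, 1.0, -0.5]
grip_width: 0.0498
```

Request:
{"op": "send_rows", "data": {"targets": [[[-5,-5,0,0,5],[-10,-10,0,0,5],[-15,-15,0,0,5],[-20,-20,0,0,5],[-23,-25,0,0,5],[-23,-30,0,0,5],[-23,-35,0,0,5],[-23,-35,0,0,5],[-23,-35,0,0,5]]]}}

```text
clock: 33.17
eef_pos: [0.402, -0.1782, 0.1959]
tool_rot: [-0.042, 0.999, 0.0, -0.0]
ft_force: [-0.1, 0.6, 0.2]
grip_width: 0.05
```

```bash
python3 look.py 18 200,90,460,390 150,150,290,270
python3 - <<'E'
from ov import *
T=cv2.imread("pics/t18.png");S=cv2.imread("pics/s18.png")
a=None
L=[('valve',[.547,.309,.085],.023),('nipple',[.5533,.2358,.085],.018),('tee',[.559,.165,.085],.021),('hose_tail',[.566,.0943,.085],.018),('plug',[.6327,.1713,.085],.018)]
def draw(im,n,w,s):
    u0,v0,u1,v1=w;c=cv2.resize(im[v0:v1,u0:u1],None,fx=s,fy=s,interpolation=2)
    for k,p,z in L:
        m=cv2.resize((rend(n,M[k],p[0],p[1],z,p[2],S=s,win=w)*255).astype(np.uint8),None,fx=s,fy=s)
        cs,_=cv2.findContours((m>127).astype(np.uint8),0,1);cv2.drawContours(c,cs,-1,(255,0,255),1)
    return c
cv2.imwrite("pics/ov6.png",draw(T,"top",(145,170,275,255),6));cv2.imwrite("pics/ov7.png",draw(S,"side",(230,230,370,380),4))
for k,g,z in L:
    print(k,[(np.round(b['uv'],1),round(b['score'],2)) for b in vision.boxes_of(k,"top")[:3]],proj("top",(g[0],g[1],z)).round(1))
E
```

```text
33.275 [ 0.4023 -0.1772  0.1958] [ 0.7 -0.2 -0. ] 0.0501 [-0.42  0.14 -0.21  1.22  0.   -0.5 ]
valve [(array([163.2, 229.7]), 0.58)] [170.9 228.8]
nipple [(array([204.8, 225.6]), 0.62)] [204.4 226.8]
tee [(array([235.5, 222.8]), 0.86), (array([253.9, 126. ]), 0.77), (array([196.3, 128. ]), 0.74)] [235.6 224.9]
hose_tail [(array([268.6, 222.7]), 0.52)] [267.3 222.6]
plug [(array([235.4, 193.1]), 0.48)] [234.5 192.5]
```

View pics/l18.png

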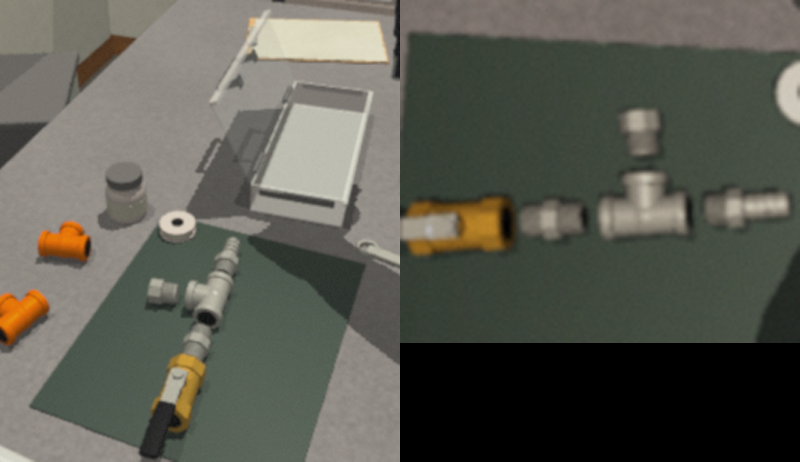

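View pics/ov6.png

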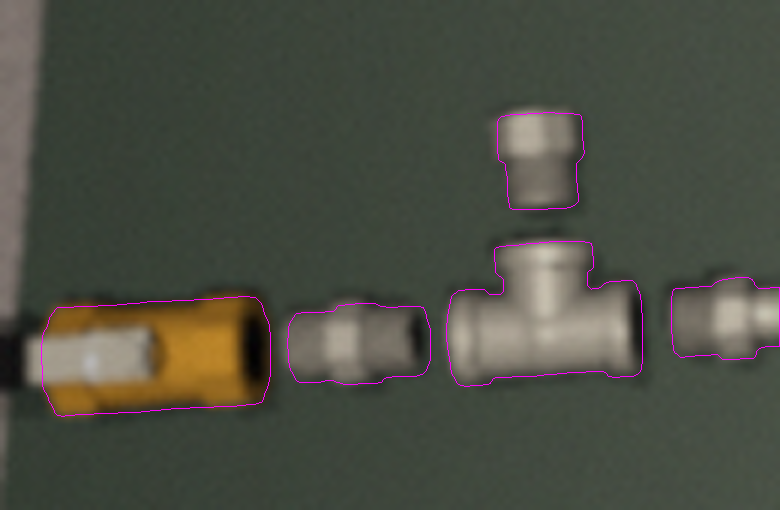

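View pics/ov7.png

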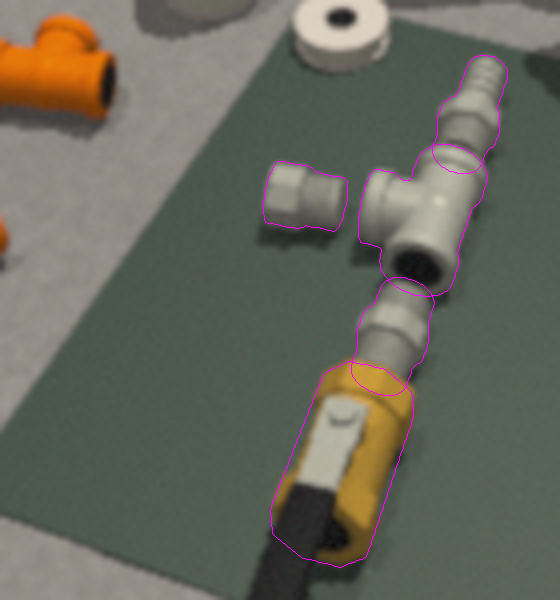

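```bash
python3 -c "
from h import *
print(bot.job_done())"
```

```text
the job is handed in; nothing more can be done
None
```

I handed the job in at about 33 s of the 128 s limit. The lid stands open at its stop, and the joint is laid out dry on the mat to the right of the valve.

- **What I did:** I swung the lid up by its handle past the balance point and let go. I then laid the nipple, tee (branch away from the robot) and hose tail (thread to the tee) in line with the valve, and put the plug behind the tee with its thread to the branch.
- **Last pictures:** The part outlines drawn at the planned positions matched both cameras to about 1–2 mm. Those positions put all parts in one straight line with gaps of about 15 mm. The box was empty and the lid open. The valve, spool and jar appeared where they started, and the gripper was clear of everything.
- **Where checks disagreed:** The side camera put the parts in the box 2–4 mm nearer the robot than the top camera. I aimed 1–2 mm nearer than the top camera's estimate, and every grip was good. My automatic valve fit was off in the side view, so I corrected the valve's position and angle by eye against the outlines; its angle may be out by about 0.01 rad. The network's valve position differed from mine by about 8 pixels, probably because it also counts the lever.

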